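# Stall lantern: seat the contact plate, hold the cap at the test position

### The arm

A 7-joint arm with a two-finger parallel gripper is mounted at the origin on the work surface. World frame = base frame: x ahead of the robot, y to its left, z up, the work surface at z = 0. Lengths are in mm, angles in rad, forces in N, time in s.
With the tool pointing down it reaches from about 425 to 875 mm from the base axis. Payload 8.4 kg.
Tool frame: the origin (TCP) lies at the very end of the fingers, on their centre line; the grasp point (between the pads) lies 19 mm behind it; z points along the fingers, y is the line along which they close (so a half turn about z gives the same grasp; the last joint's range is limited). The gripper opens to 87 mm and grips with 3 to 60 N. Pads are 19 mm wide; open, the fingers measure 117 mm over their backs; the gripper's body (75 mm by 190 mm) begins 51 mm behind the grasp point.
Start: joints at [1.179, 0.333, 0.04, 1.465, -0.013, 1.343, -0.059], TCP at [187.59, -622.313, 222.546] pointing down, gripper open.
Joint ranges: [-2.58, 2.58], [-0.38, 2.09], [-1.3, 1.39], [0.25, 2.4], [-1.5, 4.64], [0.08, 2.09], [-2.65, 2.65]. Speed limits (rad/s): [2.22, 2.22, 2.79, 2.79, 3.14, 3.14, 3.14].

### API

Orientations are given as a rotation vector (axis times angle).
In Python, from rig import r gives the robot as it stands. Calls block until the motion is done:
- r.reach(position, orientation): joint-space move of the TCP to a pose.
- r.move_l(position, ori=None, v=150, contact_N=None): straight line of the TCP; ori=None keeps the orientation; v is the mean speed in mm/s. With contact_N (N) it stops when the force on the tool has changed by that much, and returns True; else False.
- r.goto_joints(angles): joint-space move.
- r.set_gripper(opening, squeeze=None): finger opening in mm; squeeze is the grip in N (None keeps the last); returns when the fingers have stopped.
- r.dwell(seconds).
- r.inverse_kinematics(position, orientation): joint angles nearest the present ones, or None.
- r.sense(): the state.
- r.read_camera(name): name is "scene" or "top" or "wrist"; returns (picture, depth): 480x640x3 uint8, red, green, blue; 480x640 float32, mm along the optical axis (not along the pixel's ray), 0 where there is no reading.
- r.get_calibration(name): a dict with "intrinsics" (3x3 intrinsics, pixels), "k1" (the pictures are not rectified: a ray, as slopes to the right and down, at radius r is drawn at 1 + k1 r^2 times it, then the intrinsics apply), "cam_to_world" (4x4, takes a point from camera to world coordinates). Camera axes: x right, y up, looking along -z (the intrinsics and any distortion apply to the point x, -y, -z); pixel columns grow to the right and rows downward; lengths in mm; the calibration is good to about 2 mm. A picture is of the moment at which its call begins: read the wrist's pose just before it. get_calibration takes no time and is no camera call; for the wrist camera it gives the pose at the moment of the call.
A pose or a line that the arm cannot do raises r.Unreachable and nothing moves.
- r.close_job(): hands the job in; it is judged then, once.
The state is a dict: "clock": time; "q": joint angles; "dq": joint speeds; "joint_efforts": joint torques, N m; "tcp_pos": TCP position; "orientation": TCP orientation; "contact_force": force on the tool from outside, world axes, zero at the start; "torque": the same for the moment, N m; "width": finger opening in mm; "gripper_force": force on a finger pad.
Only numpy, scipy, OpenCV 4.12 (cv2) and the standard library are available. Lean on these libraries where they do the work, as an engineer would, in place of code of your own. Each camera call takes 0.05 s, during which the arm holds its last target. There are 200 camera calls.

### The job

The book stall's lantern has its battery well open on top. Lay the round contact plate in the well, stud up, and press it firmly down so that it sits flat on the floor of the well; then put the bayonet cap fully in with its lugs through the two slots, twist it clockwise (seen from above) to the black half-way marks, halfway to the lock, without ever reaching the lock click. The cap springs back if let go, so finish while still gripping it there, bar at the marks, and leave the books and the spectacle case where they lie.

Things in the scene. Friction and masses are not known exactly. Their poses are not given: they have to be found in the camera images.
- lantern: Upright round stall lantern, bolted down, never moves: sizes in mm: foot plate 150 x 150 x 8, drum 124 in diameter, flat rim 120 above the table. Origin on the table on the drum's axis, z up. Open on top: a 5 thick lip of bore 82 diameter, cut by two slots 16 wide, out to radius 51, on its +x and -x sides; below the lip a groove of radius 51, to 18 under the rim; below that the round well.
- rim (a point): On the lantern's axis at rim height (120 mm), x towards one slot. Two small black marks opposite each other on the outer edge of the collar show half-way: 0.58 rad (33 degrees) clockwise of the slots seen from above. The lock's sprung balls are first felt at about 0.83 rad, the click comes at 1.0 to 1.15 rad. Anticlockwise from the slots is blocked.
- well_floor (a point): On the lantern's axis, on the flat floor of the well: 84 mm above the table, 36 below the rim. The well is 74 in diameter from its floor up to 18 below the rim, then wider.
- cam (a joint): Spring-return ring in the lantern's groove, pushed by the cap's lugs: 0 at rest, grows (rad) as the cap is twisted clockwise. It starts to move when the cap is about 0.08 past the slots, so it reads about 0.5 at the half-way marks, and 0.9 or more in the lock. It pushes back with about 0.1 N m at half-way and turns a released cap back.
- cap: Grey bayonet cap, about 150 g, sizes in mm. Origin at the centre of its underside, z up. Spigot 77 in diameter, 14 high, with two lugs (10 wide, z 1 to 6) on its +x and -x sides out to radius 47.5; flange 104 in diameter, z 14 to 19; grip bar along x over the lugs, 86 long, 18 wide, z 19 to 49. Either way round fits. Fully in, the flange lies on the rim and the origin is 14 below the rim.
- cap_bar (a point): Centre of the top face of the cap's grip bar, 49 above the cap's underside (mm), on its axis.
- plate: Round steel contact plate (mm): 68 in diameter and 5 thick, 80 g nominal, with a round stud 12 in diameter standing 14 up from its centre (total height 19). Origin at the centre of its underside, z up.
- stud_top (a point): Centre of the top of the plate's stud, 19 mm above the plate's underside.
- thick_book: Loose book lying flat, 150 x 210 x 40 mm, origin under its centre. Leave alone.
- thin_book: Loose book lying flat, 130 x 190 x 18 mm, origin under its centre. Leave alone.
- spectacle_case: Loose spectacle case, 60 x 160 x 34 mm, origin under its centre. Leave alone.
There are look-alikes about, which are no part of the job. What is meant by the plate is not purple or red, and is the larger of those in its own colour.

How it is judged (in metres and radians):
On the way:
1. the plate is pressed down flat on the well's floor with more than 3 N (horizontal distance between plate and well_floor below 0.005 m and z of plate in the frame of well_floor below 0.0025 m and angle between plate's own z axis and vertical below 0.06 rad and contact force between plate and lantern above 3 N), for 0.1 s.
At the end, for the whole second after the job is handed in: Plate flat on the well's floor (within 5 mm of the axis, 2.5 mm in height, 0.06 rad); cap fully in (within 5 mm of the axis, 2.5 mm of fully down, level within 0.06 rad), twisted clockwise 0.58 +- 0.15 rad from the slots, at rest, and gripped by the fingers with over 2 N (horizontal distance between plate and well_floor below 0.005 m and z of plate in the frame of well_floor below 0.0025 m and angle between each of plate, cap's own z axis and vertical below 0.06 rad and horizontal distance between cap and rim below 0.005 m and z of cap in the frame of rim below -0.0115 m and angle between the x axis of cap and the x axis of lantern, either way round between 0.43 and 0.73 rad and value of joint cam between 0.28 and 0.72 rad and contact force between the fingers and cap above 2 N and angular speed of cap below 0.15 rad/s); the arm keeps its last pose, push and grip.
It fails at once if the cap is twisted into the lock click (value of joint cam above 0.9 rad).
It fails at once if the thick book is moved by more than 20 mm (distance of thick_book from where it was at the start of the episode above 0.02 m).
It fails at once if the thin book is moved by more than 20 mm (distance of thin_book from where it was at the start of the episode above 0.02 m).
It fails at once if the spectacle case is moved by more than 20 mm (distance of spectacle_case from where it was at the start of the episode above 0.02 m).
It also fails if it takes over 67 s, if anything falls off the work surface, if the arm or the gripper's body presses on something with over 40 N, if the wrist force passes 120 N, or if a joint passes its speed limit or range.

## Working session

There is one attempt and no reset: what is moved stays moved. The work goes in short steps, each a Python script; the robot and the scene stay as the last script left them, time stands still between calls to the robot, and variables do not carry over. Pictures are saved under pics/ and viewed, at most 10 in all, crops included, and the job is handed in when it is done.

```bash
ls; mkdir -p pics; python3 - <<'E'
from rig import r
import cv2,numpy as np
for n in("scene","top"):
    im,d=r.read_camera(n); cv2.imwrite(f"pics/{n}0.png",im[:,:,::-1]); np.save(f"pics/{n}0.npy",d)
    c=r.get_calibration(n); print(n,c)
s=r.sense();print(s['clock'],s['orientation'],s['width'])
E
```

```text
pics
scene {'intrinsics': array([[580.25940511,   0.        , 328.92099799],
       [  0.        , 580.25940511, 236.8566692 ],
       [  0.        ,   0.        ,   1.        ]]), 'k1': -0.12942987140038598, 'cam_to_world': array([[-6.23407385e-01, -6.68939836e-01,  4.04824317e-01,
         1.04429861e+03],
       [ 7.81890838e-01, -5.35430648e-01,  3.19312915e-01,
         3.36488746e+02],
       [ 3.15421759e-03,  5.15590454e-01,  8.56829350e-01,
         1.12140239e+03],
       [ 0.00000000e+00,  0.00000000e+00,  0.00000000e+00,
         1.00000000e+00]])}
top {'intrinsics': array([[590.798945  ,   0.        , 321.38754769],
       [  0.        , 590.798945  , 254.35780666],
       [  0.        ,   0.        ,   1.        ]]), 'k1': -0.016690148521681, 'cam_to_world': array([[ 5.05864907e-02,  9.74280818e-01, -2.19585736e-01,
         3.08863252e+02],
       [-9.98707922e-01,  5.04151255e-02, -6.38766111e-03,
        -6.08464396e+01],
       [ 4.84706675e-03,  2.19625143e-01,  9.75572295e-01,
         1.20045248e+03],
       [ 0.00000000e+00,  0.00000000e+00,  0.00000000e+00,
         1.00000000e+00]])}
0.1 [-3.10657834e+00 -4.58085143e-01  4.31267894e-04] 86.82942262152424
```

View pics/top0.png

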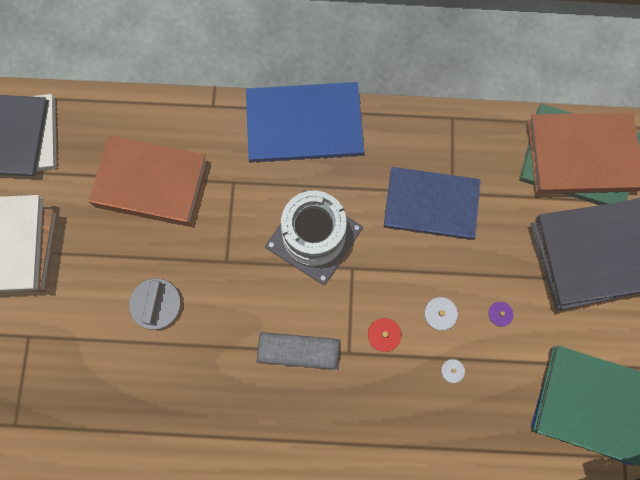

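View pics/scene0.png

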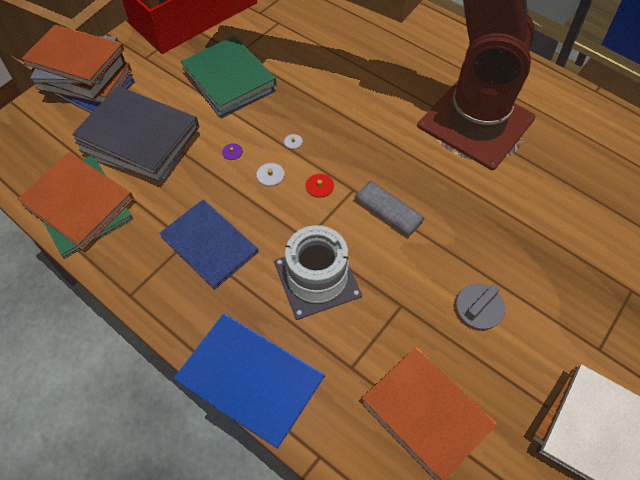

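The top view shows the lantern at about (314,224) and the cap, bar up, at (155,304). The larger silver plate is at (441,314), and the small silver one at (453,371) is a decoy. In the scene view, the plate's stud is at (270,172), the cap's bar at (483,303) and the rim at (317,247).

```bash
cat > h.py <<'E'
import numpy as np, cv2
from scipy.spatial.transform import Rotation as R
from rig import r
def rays(uv,c):
    K=c['intrinsics'];uv=np.atleast_2d(np.asarray(uv,float))
    x=cv2.undistortPoints(uv[:,None],K,np.array([c['k1'],0,0,0.]))[:,0]
    return np.c_[x[:,0],-x[:,1],-np.ones(len(x))]
def world(uv,d,c):
    T=c['cam_to_world'];return (rays(uv,c)*np.atleast_1d(d)[:,None])@T[:3,:3].T+T[:3,3]
def line(uv,c):
    T=c['cam_to_world'];v=rays(uv,c)[0]@T[:3,:3].T;return T[:3,3],v/np.linalg.norm(v)
def tri(obs):
    A=0;b=0
    for uv,c in obs:
        o,v=line(uv,c);P=np.eye(3)-np.outer(v,v);A=A+P;b=b+P@o
    return np.linalg.solve(A,b)
def on_z(uv,z,c):
    T=c['cam_to_world'];v=rays(uv,c)@T[:3,:3].T;return T[:3,3]+v*((z-T[2,3])/v[:,2])[:,None]
def cloud(d,c):
    v,u=np.mgrid[:480,:640];P=world(np.c_[u.ravel(),v.ravel()],d.ravel(),c).reshape(480,640,3);P[d<=0]=np.nan;return P
def down(yaw): # tool z down, tool x at yaw in world; tool y (closing) at yaw-90
    return (R.from_euler('z',yaw)*R.from_euler('x',np.pi)).as_rotvec()
def st():
    s=r.sense();return round(s['clock'],2),np.round(s['tcp_pos'],1),np.round(s['contact_force'],1),round(s['width'],1),round(s['gripper_force'],1)
E
python3 - <<'E'
from h import *
ct,cs=r.get_calibration("top"),r.get_calibration("scene")
for n,a,b in(("stud",(442,313),(270,172)),("cap",(152,302),(483,302)),("rim",(314,222),(317,247))):
    print(n,tri([(a,ct),(b,cs)]))
P=cloud(np.load("pics/top0.npy"),ct)
for n,(u,v) in dict(table=(220,300),stud=(442,313),plate=(432,320),bar=(152,302),flange=(170,310),rim=(289,222),floor=(314,228),case=(300,350),thin=(430,205)).items(): print(n,np.nanmedian(P[v-1:v+2,u-1:u+2].reshape(-1,3),0).round(1))
Q=P.copy()
m=(np.abs(P[...,2]-120)<6)&(np.hypot(P[...,0]-P[222,314,0],P[...,1]-P[222,314,1])<120);p=P[m];print("rim circ",cv2.minEnclosingCircle(p[:,:2].astype(np.float32)))
im=cv2.imread("pics/top0.png")
# bar orientation
sub=np.zeros((480,640),bool);sub[270:340,120:190]=1
p=P[sub&(P[...,2]>40)&(P[...,2]<58)];print(len(p),cv2.minAreaRect(p[:,:2].astype(np.float32)),p[:,2].mean())
p=P[sub&(P[...,2]>12)&(P[...,2]<58)];print("flange",cv2.minEnclosingCircle(p[:,:2].astype(np.float32)))
print(r.get_calibration("wrist"),st())
E
```

```text
stud [ 467.02981434 -301.50828104   12.24090182]
cap [456.31271924 278.09688175  36.98077907]
rim [610.30104689 -36.33333912 132.68004277]
table [472.8 149.5   0.6]
stud [ 467.  -300.7   18.3]
plate [ 453.4 -284.7    3.7]
bar [455.5 274.2  48.5]
flange [444.4 243.5  21.3]
rim [612.5  11.  118.9]
floor [611.5 -36.4  83.5]
case [377.9 -21.2  34.1]
thin [ 692.3 -274.8   17.7]
rim circ ((615.0708618164062, -35.492244720458984), 63.112754821777344)
445 ((456.16705322265625, 277.95263671875), (20.30204200744629, 86.2232894897461), 83.52790069580078) 48.741240416316195
flange ((456.1932678222656, 277.8229064941406), 52.69023895263672)
{'intrinsics': array([[411.86217084,   0.        , 319.40876779],
       [  0.        , 411.86217084, 239.76090176],
       [  0.        ,   0.        ,   1.        ]]), 'k1': -0.022831476158016565, 'cam_to_world': array([[ 2.88120532e-01,  9.23718253e-01,  2.52450288e-01,
         2.57562148e+02],
       [-9.57594090e-01,  2.78022216e-01,  7.56122039e-02,
        -6.02562223e+02],
       [-3.42415700e-04, -2.63530332e-01,  9.64651049e-01,
         3.84148954e+02],
       [ 0.00000000e+00,  0.00000000e+00,  0.00000000e+00,
         1.00000000e+00]])} (0.1, array([ 187.5, -621.9,  221.7]), array([ 0.9, -0. ,  0.2]), 86.8, 0.0)
```

```bash
python3 - <<'E'
from h import *
import pickle
out=[]
def look(p,yaw,n):
    r.reach(p,down(yaw)); c=r.get_calibration("wrist"); im,d=r.read_camera("wrist")
    cv2.imwrite(f"pics/{n}.png",im[:,:,::-1]); out.append((n,c,d)); print(n,st())
look([560,-10,270],0,"L1"); look([535,-60,270],0,"L2")
look([415,-290,170],0,"P1"); look([415,-325,170],0,"P2")
pickle.dump(out,open("pics/w.pkl","wb"))
cv2.imwrite("pics/LP.png",np.hstack([cv2.resize(cv2.imread(f"pics/{n}.png"),(400,300)) for n in("L1","P1")]))
E
```

```text
L1 (2.69, array([560. , -11. , 269.9]), array([ 0.7, -0.1, -0.2]), 87.2, 0.0)
L2 (3.08, array([534.9, -60.8, 270.1]), array([ 0.3,  0.7, -0. ]), 86.9, 0.0)
P1 (4.2, array([ 416.8, -288.5,  170.7]), array([ 0.6, -0.2,  0.4]), 87.0, 0.0)
P2 (4.52, array([ 416.1, -324.4,  170.2]), array([ 0.4, -0.5,  0.1]), 86.8, 0.0)
```

View pics/L1.png

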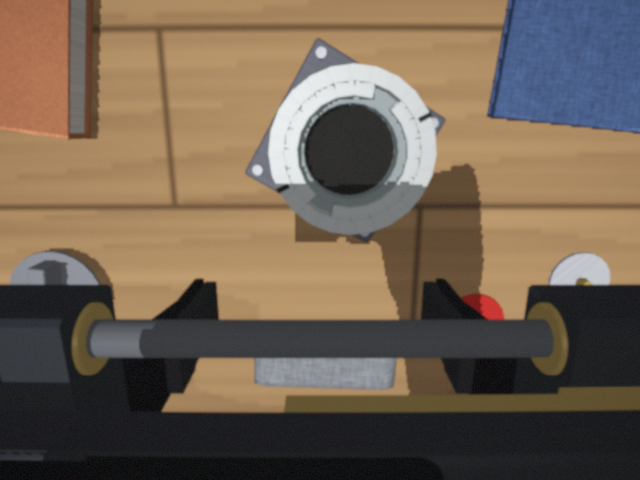

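View pics/P1.png

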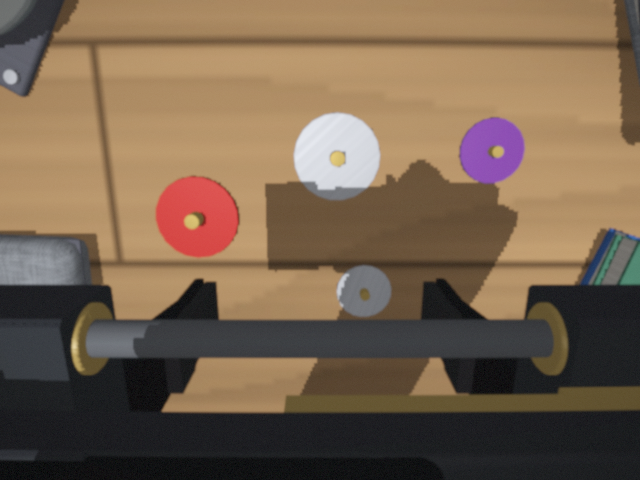

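L1 shows the rim centred near (353,148), with the black marks at about (425,117) and (282,188). P1 shows the silver plate at (337,156), with its stud at (338,158). Next I'll fit both from the depth and from two views.

```bash
cat > m.py <<'E'
from h import *
import pickle
from scipy.optimize import least_squares
W={n:(c,d) for n,c,d in pickle.load(open("pics/w.pkl","rb"))}
def circ(p):
    f=lambda x:np.hypot(p[:,0]-x[0],p[:,1]-x[1])-x[2]
    s=least_squares(f,[*p.mean(0),60],loss='soft_l1');return s.x
tiles=[]
for n in("L1","L2"):
    c,d=W[n];P=cloud(d,c);im=cv2.imread(f"pics/{n}.png")
    near=np.hypot(P[...,0]-614,P[...,1]+36)<75
    m=(near&(P[...,2]>112)&(P[...,2]<128)).astype(np.uint8)
    cn,_=cv2.findContours(m,cv2.RETR_EXTERNAL,cv2.CHAIN_APPROX_NONE);k=max(cn,key=cv2.contourArea)[:,0]
    z=np.median(P[m>0][:,2]); q=on_z(k,z,c); x=circ(q[:,:2]); print(n,"rim z",z,"circle",x)
    fl=P[near&(P[...,2]<95)&(P[...,2]>70)&(np.hypot(P[...,0]-x[0],P[...,1]-x[1])<25)];print(" floor",np.median(fl[:,2]))
    # slot search in depth
    rr=np.hypot(P[...,0]-x[0],P[...,1]-x[1]);th=np.degrees(np.arctan2(P[...,1]-x[1],P[...,0]-x[0]))
    for ri in((42.5,46),(46,50)):
        h=[]
        for a in range(-180,180,8):
            s=(rr>ri[0])&(rr<ri[1])&(th>=a)&(th<a+8);h.append(f"{a}:{np.nanmedian(P[s][:,2]):.0f}" if s.any() else f"{a}:-")
        print(ri,' '.join(h))
    # ortho image at rim plane, 0.33 mm/px... world x up, y left
    v,u=np.mgrid[:400,:400];X=x[0]-(v-200)*.36;Y=x[1]-(u-200)*.36
    T=np.linalg.inv(c['cam_to_world']);p=np.c_[X.ravel(),Y.ravel(),np.full(X.size,z)]@T[:3,:3].T+T[:3,3]
    a=np.c_[p[:,0]/-p[:,2],-p[:,1]/-p[:,2]];a*=1+c['k1']*(a**2).sum(1,keepdims=True)
    K=c['intrinsics'];mp=(a@K[:2,:2].T+K[:2,2]).reshape(400,400,2).astype(np.float32)
    o=cv2.remap(im,mp[...,0],mp[...,1],cv2.INTER_CUBIC);tiles.append(o)
    g=cv2.cvtColor(o,cv2.COLOR_BGR2GRAY);pr=cv2.warpPolar(g,(200,1440),(199.5,199.5),200,cv2.INTER_LINEAR)
    pr=pr[:,int(52/.36):int(58/.36)].min(1) if 0 else np.median(pr[:,int(53/.36):int(60/.36)],1)
    i=np.argsort(pr)[:30];print(" dark angles(world deg)",sorted(np.round(-90-i/4,1)))
cv2.imwrite("pics/ortho.png",np.hstack(tiles))
obs=[]
for n in("P1","P2"):
    c,d=W[n];im=cv2.imread(f"pics/{n}.png");hsv=cv2.cvtColor(im,cv2.COLOR_BGR2HSV)
    P=cloud(d,c);near=np.hypot(P[...,0]-465,P[...,1]+301)<45
    disc=near&((hsv[...,1]<60))&(P[...,2]<9)
    cn,_=cv2.findContours(cv2.morphologyEx(disc.astype(np.uint8),cv2.MORPH_CLOSE,np.ones((9,9))),cv2.RETR_EXTERNAL,cv2.CHAIN_APPROX_NONE);k=max(cn,key=cv2.contourArea)
    (ex,ey),ax,_=cv2.fitEllipse(k);q=on_z(k[:,0],5,c)
    print(n,"disc",circ(q[:,:2]),"z",np.nanmedian(P[disc][:,2]))
    st_=near&(hsv[...,1]>110)&(P[...,2]>13)
    y,xx=np.nonzero(st_);print(" stud px",xx.mean(),y.mean(),P[st_].mean(0),len(y));obs.append(((xx.mean(),y.mean()),c))
print(tri(obs))
E
python3 m.py
```

```text
L1 rim z 119.71451576466947 circle [614.84473821 -37.11444757  61.88498546]
 floor 84.55769791968126
(42.5, 46) -180:119 -172:119 -164:119 -156:348 -148:350 -140:366 -132:364 -124:119 -116:350 -108:119 -100:119 -92:119 -84:119 -76:119 -68:119 -60:119 -52:119 -44:103 -36:102 -28:102 -20:119 -12:119 -4:119 4:119 12:119 20:119 28:119 36:120 44:119 52:119 60:119 68:119 76:119 84:119 92:119 100:119 108:119 116:356 124:380 132:369 140:102 148:102 156:103 164:119 172:119
(46, 50) -180:119 -172:119 -164:284 -156:303 -148:292 -140:119 -132:364 -124:119 -116:347 -108:119 -100:119 -92:119 -84:119 -76:119 -68:119 -60:119 -52:119 -44:103 -36:103 -28:102 -20:119 -12:119 -4:119 4:119 12:119 20:119 28:119 36:119 44:119 52:119 60:119 68:119 76:119 84:119 92:119 100:119 108:354 116:357 124:380 132:119 140:102 148:102 156:103 164:119 172:119
 dark angles(world deg) [np.float64(-425.0), np.float64(-424.8), np.float64(-424.5), np.float64(-424.2), np.float64(-424.0), np.float64(-423.8), np.float64(-423.5), np.float64(-423.2), np.float64(-423.0), np.float64(-422.8), np.float64(-245.2), np.float64(-245.0), 
[... 1495 characters left out ...]
.5), np.float64(-243.2), np.float64(-243.0), np.float64(-242.8), np.float64(-242.5), np.float64(-193.0), np.float64(-192.8), np.float64(-192.5), np.float64(-192.2), np.float64(-192.0), np.float64(-191.8), np.float64(-191.5), np.float64(-191.2), np.float64(-178.8), np.float64(-178.5), np.float64(-178.2), np.float64(-178.0)]
P1 disc [ 467.56293686 -303.36062759   33.87001876] z 5.12806927699279
 stud px 457.3852616064849 386.4123802505527 [ 443.27048778 -316.356518    262.14932489] 6785
P2 disc [ 467.56803672 -303.43606223   33.87727219] z 5.079543395554424
 stud px 219.39228571428572 372.7017142857143 [ 444.20832289 -305.91802291  254.88977177] 3500
[ 451.65338824 -311.2307185   277.36492599]
```

View pics/ortho.png

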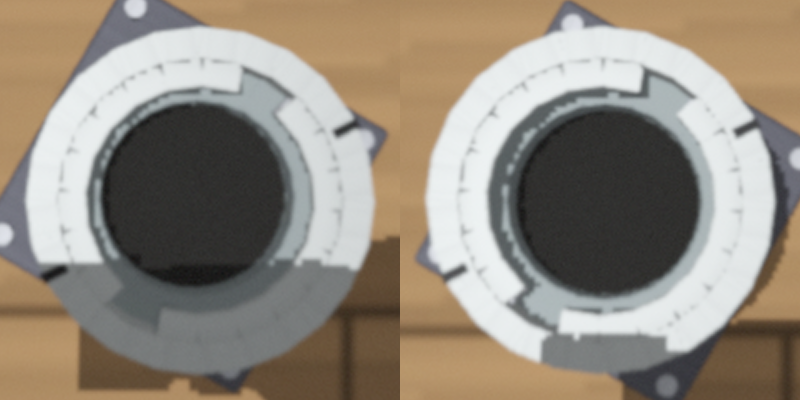

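```bash
cat >> m.py <<'E'
E
python3 - <<'E'
from h import *
import pickle
W={n:(c,d) for n,c,d in pickle.load(open("pics/w.pkl","rb"))};obs=[]
for n in("P1","P2"):
    c,d=W[n];hsv=cv2.cvtColor(cv2.imread(f"pics/{n}.png"),cv2.COLOR_BGR2HSV);P=cloud(d,c)
    m=(np.hypot(P[...,0]-467,P[...,1]+303)<20)&(hsv[...,1]>110)&(P[...,2]>12)&(P[...,2]<30)
    y,x=np.nonzero(m);obs.append(((x.mean(),y.mean()),c));print(len(y),P[m].mean(0))
print("stud",tri(obs))
x,y=467.6,-303.4;cx,cy=614.85,-37.05
r.set_gripper(34,20)
r.reach([x,y,50],down(0));r.move_l([x,y,6.8],v=80,contact_N=8);print(st())
r.set_gripper(0,20);print(st())
r.move_l([x,y,190],v=250);print(st())
r.reach([cx,cy,190],down(0));r.move_l([cx,cy,130],v=100);print(st())
hit=r.move_l([cx,cy,95],v=50,contact_N=6);print("a",hit,st())
if not hit:
    hit=r.move_l([cx,cy,80],v=15,contact_N=10);print("b",hit,st());r.dwell(.4);print(st())
E
```

```text
132 [ 467.85067723 -303.4385403    19.21601663]
133 [ 467.78533394 -304.29215521   19.24230404]
stud [ 467.31873108 -303.76193839   11.81428291]
(6.78, array([ 466.4, -303.1,    5.5]), array([-1.8,  1. ,  7.1]), 33.5, 3.7)
(7.32, array([ 466.4, -302.7,    5.5]), array([ 0. , -0.5,  5.6]), 11.2, 21.5)
(8.21, array([ 466.7, -302.9,  188.1]), array([-0.1, -1.5, -0.9]), 11.2, 20.3)
(10.12, array([615.2, -37.1, 130.5]), array([-0.2,  0.3, -0.3]), 11.2, 20.3)
a False (10.97, array([615. , -37. ,  95.2]), array([ 0.5, -0.2, -0.2]), 11.1, 20.3)
b True (11.52, array([615. , -37.1,  89.5]), array([-1.6, -0.2,  6.5]), 11.2, 22.4)
(11.92, array([614.9, -37.1,  89.5]), array([-0.9,  0.1,  5.9]), 11.0, 22.4)
```

```bash
python3 - <<'E'
from h import *
cx,cy=614.9,-37.1
r.move_l([cx,cy,84],v=15,contact_N=8);r.dwell(.3);print(st())
r.set_gripper(28);print(st())
r.move_l([cx,cy,125],v=150);r.set_gripper(0);print(st())
h=r.move_l([cx,cy,95],v=30,contact_N=12);r.dwell(.3);print(h,st())
r.move_l([cx,cy,150],v=200)
r.reach([550,-40,250],down(0));c=r.get_calibration("wrist");im,d=r.read_camera("wrist");cv2.imwrite("pics/W1.png",im[:,:,::-1]);print(st())
P=cloud(d,c);rr=np.hypot(P[...,0]-614.9,P[...,1]+37.1)
for a,b,z0,z1 in((0,5,96,110),(10,30,80,96)):
    m=(rr>a)&(rr<b)&(P[...,2]>z0)&(P[...,2]<z1);q=P[m];print(len(q),q.mean(0).round(1),q[:,2].std().round(2),np.linalg.lstsq(np.c_[q[:,:2]-q[:,:2].mean(0),np.ones(len(q))],q[:,2],rcond=None)[0].round(3))
E
```

```text
(12.43, array([614.9, -37.1,  89.5]), array([-1.6,  1. ,  5.4]), 11.3, 22.3)
(13.06, array([615.1, -38.5,  89.5]), array([-0.2, -3.6,  5.7]), 28.0, 2.8)
(14.23, array([614.9, -37.1, 125. ]), array([-0.1, -0. , -0.6]), 0.4, 0.0)
True (15.25, array([614.8, -37.2, 103.5]), array([-1.7,  0.2,  7.1]), 0.3, 3.8)
(16.23, array([549.5, -40.4, 248.7]), array([ 0.9, -0.7, -0.1]), 0.4, 0.0)
133 [615.3 -37.4 103. ] 0.77 [ 8.00000e-03 -5.10000e-02  1.03035e+02]
4431 [615.5 -37.1  89.2] 0.75 [ 4.0000e-03 -1.0000e-03  8.9191e+01]
```

View pics/W1.png

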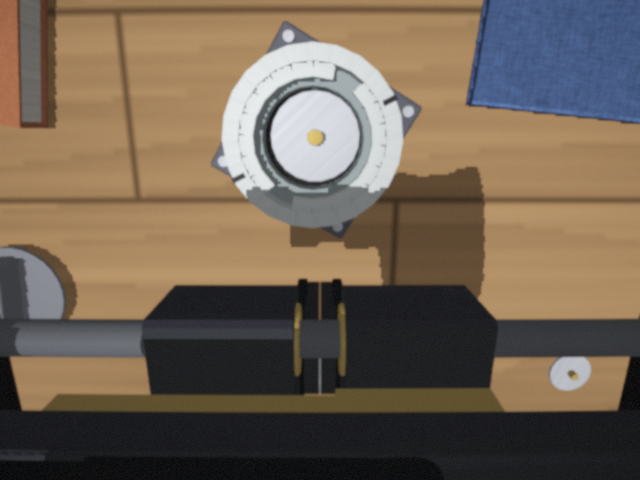

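The plate lies flat on the floor, centred at (316,137) in W1. Its face reads about 89.2 mm and its tilt is negligible. On to the cap.

```bash
python3 - <<'E'
from h import *
res=[]
r.set_gripper(40,55)
for p,n in(([405,262,200],"C1"),([405,295,200],"C2")):
    r.reach(p,down(0));c=r.get_calibration("wrist");im,d=r.read_camera("wrist");cv2.imwrite(f"pics/{n}.png",im[:,:,::-1])
    P=cloud(d,c);near=np.hypot(P[...,0]-456,P[...,1]-278)<70
    m=near&(P[...,2]>44)&(P[...,2]<54);k,_=cv2.findContours(m.astype(np.uint8),cv2.RETR_EXTERNAL,cv2.CHAIN_APPROX_NONE)
    k=max(k,key=cv2.contourArea)[:,0];z=np.median(P[m][:,2]);q=on_z(k,z,c)[:,:2]
    (bx,by),wh,an=cv2.minAreaRect(q.astype(np.float32))
    e=P[m][:,:2];ev=np.linalg.eigh(np.cov(e.T))[1][:,1];ang=np.degrees(np.arctan(ev[1]/ev[0]))
    ctr=cv2.minAreaRect(k.astype(np.float32))[0];res.append((ctr,c))
    f=near&(P[...,2]>12)&(P[...,2]<54);kf,_=cv2.findContours(f.astype(np.uint8),cv2.RETR_EXTERNAL,cv2.CHAIN_APPROX_NONE)
    print(n,"bar",(bx,by),wh,an,"pca",ang,"z",z,"flange",np.median(P[near&(P[...,2]>14)&(P[...,2]<24)][:,2]),cv2.minEnclosingCircle(P[f][:,:2].astype(np.float32)))
print("bar top",tri(res),st())
s=r.sense()
for yaw in(-6.5,-30.5,-64,-75):
  for k in(0,180,-180):
    q=r.inverse_kinematics([614.9,-37.1,180],down(np.radians(yaw+k)));print(yaw+k,None if q is None else np.round(q,2))
E
```

```text
C1 bar (456.1573791503906, 275.8546142578125) (17.955848693847656, 84.94889068603516) 83.40387725830078 pca -6.575679181082902 z 49.06767742853583 flange 19.158351151381964 ((456.22735595703125, 275.8241882324219), 51.99785232543945)
C2 bar (456.1533203125, 276.1273193359375) (18.064363479614258, 84.97750854492188) 83.2883529663086 pca -6.666820980243863 z 49.07105366720447 flange 19.181230282198385 ((456.4237365722656, 275.9051818847656), 52.09946060180664)
bar top [457.58503736 275.76154515  49.12734485] (18.8, array([405.6, 294.5, 199.9]), array([ 0.6, -0.4, -0.5]), 39.9, 0.0)
-6.5 [ 0.68  0.43 -0.9   1.57  0.35  1.31 -1.95]
173.5 [ 0.86  0.57 -1.21  1.57  0.54  1.38  1.05]
-186.5 [ 0.86  0.57 -1.21  1.57  0.54  1.38  1.05]
-30.5 [ 0.65  0.42 -0.86  1.57  0.32  1.3  -2.35]
149.5 [ 0.82  0.53 -1.14  1.57  0.49  1.36  0.67]
-210.5 [ 0.82  0.53 -1.14  1.57  0.49  1.36  0.67]
-64 [-0.2   0.29  0.23  1.62 -0.07  1.24 -2.64]
116 [ 0.77  0.48 -1.04  1.57  0.42  1.33  0.13]
-244 [ 0.77  0.48 -1.04  1.57  0.42  1.33  0.13]
-75 [-0.73  0.4   0.94  1.64 -0.34  1.27 -2.61]
105 [ 0.75  0.47 -1.01  1.57  0.4   1.33 -0.05]
-255 [ 0.75  0.47 -1.01  1.57  0.4   1.33 -0.05]
```

View pics/C1.png

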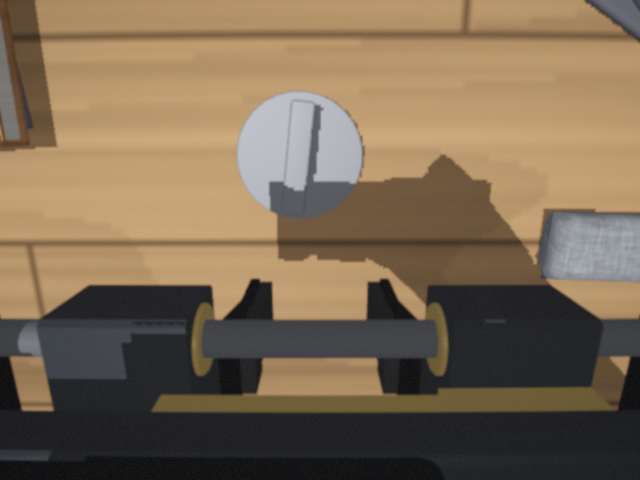

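C1 shows the cap upright with its flange centred near (301,155) and the bar running nearly vertical from (304,100) to (295,212). Bar top reads 49 mm from both views. For joint 7 room I'll grasp it with the tool turned half a turn (yaw 173.4°).

```bash
python3 - <<'E'
from h import *
x,y=456.25,275.95;cx,cy=614.9,-37.1
o=down(np.radians(173.4))
r.reach([x,y,75],o);r.move_l([x,y,35],v=60);h=r.move_l([x,y,24],v=25,contact_N=8);print(h,st())
r.set_gripper(0,55);s=st();print(s);g=s[1][2]
r.move_l([x,y,g+170],v=250);print(st())
o2=down(np.radians(149.5))
r.reach([cx,cy,g+150],o2);r.move_l([cx,cy,g+124],v=80);print("g",g,st(),r.sense()['q'].round(2) if hasattr(r.sense()['q'],'round') else r.sense()['q'])
h=r.move_l([cx,cy,g+104],v=20,contact_N=8);print(h,st(),np.round(r.sense()['torque'],2))
E
```

```text
False (22.55, array([456.2, 276. ,  23.9]), array([-0.9, -0.4,  0. ]), 40.2, 0.0)
(23.08, array([456.3, 276.1,  24.1]), array([-0.4,  0.4,  0.8]), 17.4, 55.0)
(23.92, array([455.8, 275.1, 192.6]), array([ 0.6, -1.2, -2. ]), 17.6, 55.0)
g 24.1 (25.72, array([614.5, -36.9, 147.5]), array([ 0.4, -0.4, -1.6]), 17.6, 55.0) [ 0.8   0.55 -1.1   1.61  0.5   1.3   0.66]
True (26.56, array([614.8, -37.1, 130.1]), array([ 0.2, -0.6,  5.8]), 17.4, 55.0) [0.01 0.07 0.  ]
```

Fully seated: contact came at TCP z 130.1, where 106 + 24.1 was expected. Now I'll twist in small steps.

```bash
python3 - <<'E'
from h import *
cx,cy=614.9,-37.1
for a in(144,138,132,126,121,116.3):
    r.reach([cx,cy,129.6],down(np.radians(a)));r.dwell(.15);s=r.sense()
    v=R.from_rotvec(s['orientation']).as_matrix()[:,0];print(a,round(np.degrees(np.arctan2(v[1],v[0])),1),st(),np.round(s['torque'],2))
    if abs(s['torque'][2])>1 or np.linalg.norm(s['contact_force'])>30: print("stop");break
c=r.get_calibration("wrist");im,d=r.read_camera("wrist");cv2.imwrite("pics/E1.png",im[:,:,::-1])
im,d=r.read_camera("scene");cv2.imwrite("pics/E2.png",cv2.resize(im[170:340,200:430,::-1],None,fx=3,fy=3,interpolation=cv2.INTER_CUBIC))
E
```

```text
144 144.1 (26.96, array([615.3, -36.9, 130.1]), array([1.2, 0.7, 5.3]), 17.5, 55.0) [ 0.15 -0.22 -0.09]
138 138.2 (27.36, array([615.2, -37. , 130.1]), array([-0.2,  1.2,  6.3]), 17.5, 55.0) [ 0.17 -0.13 -0.17]
132 132.2 (27.76, array([615.2, -37. , 130.1]), array([-1.5,  1. ,  6.7]), 17.9, 55.0) [ 0.07 -0.06 -0.16]
126 126.2 (28.16, array([615.1, -37.1, 130.1]), array([-0.9,  0.5,  7.8]), 17.5, 55.0) [ 0.14  0.09 -0.12]
121 121.2 (28.56, array([615. , -37.2, 130. ]), array([-1.1,  0.8,  7.2]), 17.8, 55.0) [ 0.09  0.11 -0.1 ]
116.3 116.5 (28.96, array([615. , -37.2, 130.1]), array([-1.2, -0. ,  7.6]), 17.1, 55.0) [ 0.05  0.2  -0.08]
```

View pics/E1.png

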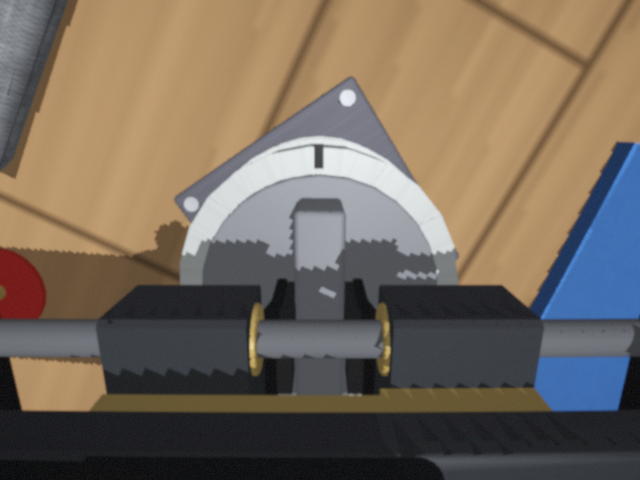

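View pics/E2.png

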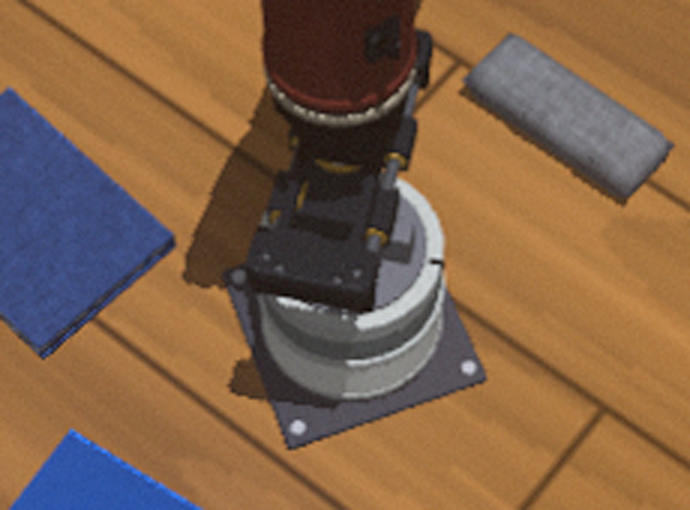

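E1 shows the bar at column 319 lined up with the black mark at (319,156), and the flange flat on the rim. E2 shows the cap gripped and level, with the case and the books in view where they lay. Handing in.

```bash
python3 -c "
from h import *
print(st());print(r.close_job())"
```

```text
(29.06, array([615. , -37.2, 130. ]), array([-2. ,  0.3,  7.8]), 17.3, 55.0)
the job is handed in; nothing more can be done
None
```

I handed the job in at 29 s, though `close_job` returned no verdict: the plate is pressed flat on the well floor, and the cap is fully in, twisted to the half-way marks and still gripped at 55 N, well short of the lock by arm angle (the cam joint itself was not readable).

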